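Find the hidden groove in the housing's rim and press the catch

TASK

Unlock the cover of the round grey housing: its catch lies in the one groove in the flat metal rim round the cover's foot, on the far side, and the groove is hidden under a sprung shutter that looks just like the rest of the rim, so feel along the top of the rim with a fingertip until it sinks in. Press there with the fingertip until the catch is all the way down (the catch stays down and the pin on top of the cover stays up), then draw the hand back. Leave the loose things around it where they are, neither pushed aside nor picked up.

Things in the scene. Friction and masses are not known exactly. Their poses are not given: they have to be found in the camera images.
- housing: Round housing fixed to the bench; origin: centre of its underside, z up, -x along a black gland stub (26 mm thick, 44 mm high, to radius 132 mm). Grey cover, radius 81 mm, 61 mm high (64 over ribs), inside a flat metal rim with one hidden groove. The groove's centre lies within 0.7 rad (40 degrees) either side of +x, opposite the gland; where exactly changes every time.
- rim_centre (a point): centre of the metal rim, level with its flat top, 30 mm over the bench. The rim is a ring from radius 81 to 110 mm. Its groove, open to the outside, is 46 mm wide at radius 87 mm, 64 mm at the outer edge, and filled level with the rim by the shutter. Light pressure (1 to 2.5 N) sinks the shutter 10 mm; there it rests on the catch and goes 8 mm further under about 6 N.
- catch (a joint): how far the catch under the shutter is pressed, in m: 0 up (start), 0.008 fully down on its stop (the shutter's top is then 18 mm below the rim's top). It moves straight down, resists with about 6 N, does not spring back and stays where it is left; the shutter springs back the 10 mm above it.
- pin (a joint): rise of the 12 mm steel pin in the centre of the cover's top, in m: it rises exactly as far as the catch is pressed, 0 to 0.008. It cannot be driven by hand.
- primer_bottle: loose bystander, stays where it is: small dark bottle, 25 mm thick and 87 mm high, upright, left of the housing; origin at the centre of its underside
- masking_tape: loose bystander, stays where it is: tan roll of tape, 58 mm across and 25 mm high, lying flat right of the housing; origin at the centre of its underside
- spring_clamp_2: loose bystander, stays where it is: green spring clamp, 48x84x13 mm, lying flat behind the housing on the left; origin at the centre of its underside
- glue_tube_1: loose bystander, stays where it is: white glue tube with a black cap, 27x82x17 mm, lying behind the housing on the right; origin at the centre of its underside
- fuse_carton: loose bystander, stays where it is: flat carton, 48x72x22 mm, to the right behind the housing; origin at the centre of its underside
- terminal_strip: loose bystander, stays where it is: white screw connector strip, 17x60x13 mm, to the left behind the housing; origin at the centre of its underside

How it is judged:
By the outcome, as a careful person would: the job done as asked, in the order asked, and still so for the second after the job is handed in, with the robot touching nothing.
It also fails if it takes over 58 s, if anything falls off the work surface, if the arm or the gripper's body presses on something with over 40 N, if the wrist force passes 120 N, or if a joint passes its speed limit or range.

ROBOT

A 6-joint arm with a two-finger parallel gripper is mounted at the origin on a cart in front of the work surface, level with it; the furniture and walls round the work are solid. World frame = base frame: x ahead of the robot, y to its left, z up, the work surface at z = 0. Lengths are in m, angles in degrees, forces in N, time in s.
With the tool pointing down it reaches from about 0.25 to 0.725 m from the base axis. Payload 9.7 kg.
Tool frame: the origin (TCP) lies on the centre line of the jaws, within the pads' length; the fingertips stand bot.nose_length ahead of it and the grasp point (between the pads) lies 11 mm behind it (bot.nose_length is the distance from the TCP to the fingertips, in m); z points along the fingers, y is the line along which they close (so a half turn about z gives the same grasp; the last joint's range is limited). The gripper opens to 85 mm and grips with 20 to 120 N. Pads are 22 mm wide; open, the fingers measure 114 mm over their backs; the gripper's body (76 mm by 85 mm) begins 54 mm behind the grasp point. The pads swing forward as they close: fully open they stand 13 mm farther back than shut.
Start: joints at [-71.677, 4.979, 10.078, 95.1, 0, 90], TCP at [0.173, -0.522, 0.239] pointing down, gripper open.
Joint ranges: [-179.16, 179.16], [-48.56, 103.87], [-65.8, 70.77], [-126.05, 130.52], [-82.76, 87.17], [-180, 180]. Speed limits (degrees/s): [127.2, 127.2, 147.25, 180, 180, 180].

INTERFACE

Orientations are given as [roll, pitch, yaw] about the fixed x, y, z axes, in that order (R = Rz(yaw) Ry(pitch) Rx(roll)).
In Python, from workcell import bot gives the robot as it stands. The module is installed in compiled form; this text tells all that it offers.
- The arm moves only by the shell command python3 -m inch 'ROWS' [OPENING] [FORCE]. ROWS is JSON, a list of rows, each a list of 4 numbers: the shift along the world's x, y, z in cm, then the turn about the world's z in degrees. A call has exactly 8 rows; each row is the pose to reach, as a shift and turn from the pose commanded when the call began; what a row does not reach only later rows make up. A row lasts 1/8 s, in which the tool goes at most 62.5 mm and 10.7 degrees, less where a joint would pass 70% of its speed; a pose out of reach is approached as far as the arm can. A call with a gripper value outside its range is refused whole. OPENING is the finger opening in cm, from 0 to 8.54, set as the call begins (- or left out, the last holds). The fingers move at their own pace and stop on an object; FORCE is the grip in N (left out, the last holds). Time passes only in rows, so rows that repeat a pose let the fingers close, or fill a call up. It gives the time, the measured TCP pose, the force, the opening and the grip force at its end, in the units of the state.
- bot.get_obs(): the state, without advancing time (a new reading comes with each control period).
- bot.camera(name): name is "side" or "top"; returns a dict with "img" (480x640x3 uint8, red, green, blue), "fovy" (degrees; the focal length in pixels is half the picture's height over the tangent of half this angle, whatever the lens; pixels are square), "cx", "cy" (the principal point, pixels), "dist" ([k1, k2, p1, p2, k3] as OpenCV has them; the pictures are not rectified), "R" (3x3) and "t" (3): a world point X has camera coordinates R X + t. Camera axes: x right, y down, z forward; pixel columns grow to the right and rows downward; lengths in m; the calibration is good to about 2 mm. A picture is of the moment at which its call begins. There is no depth.
- bot.job_done(): hands the job in; it is judged then, once.
Trained networks look in a picture, given as the dict that the camera call returned (one of the last four; its "shot" number tells which), for a name from the list of things; names that differ only in an ending like _2 or _b are one class to them, and where a whole thing is asked for, a point or a joint stands for the part that bears it (a point fixed in the world has none). Each returns a list of dicts, best first, with "score" (0 to 1); they miss things now and then, are a little off and sometimes report something else, mostly with a low value. They report only what shows in the picture. A call takes as long as a camera call.
- bot.find_in(thing, picture): "point" ([column, row] in pixels, amid what is visible of it).
- bot.landmark_of(thing, picture): "point" ([column, row] in pixels: a listed point, or the origin of a listed thing).
The state is a dict: "time": time; "q": joint angles; "qd": joint speeds; "joint_efforts": joint torques, N m; "ee_pos": TCP position; "tcp_rot": TCP orientation; "wrist_force": force on the tool from outside, world axes, zero at the start; "torque": the same for the moment, N m; "opening": finger opening in m; "grasp_force": force on a finger pad.
Only numpy, scipy, OpenCV 4.12 (cv2) and the standard library are available. Lean on these libraries where they do the work, as an engineer would, in place of code of your own. Each camera call takes 0.05 s, during which the arm holds its last target. There are 200 camera calls.

## Working session

There is one attempt and no reset: what is moved stays moved. The work goes in short steps, Python scripts to look and compute and a shell command to move; the robot and the scene stay as the last step left them, time stands still between calls to the robot, and variables do not carry over. Pictures are saved under pics/ and viewed, at most 10 in all, crops included, and the job is handed in when it is done.

```bash
mkdir -p pics
cat > h.py <<'E'
import numpy as np, cv2
from workcell import bot
def ray(c,p):
    f=240/np.tan(np.radians(c["fovy"]/2)); K=np.array([[f,0,c["cx"]],[0,f,c["cy"]],[0,0,1.]])
    u=cv2.undistortPoints(np.array([[p]],float),K,np.array(c["dist"],float))[0,0]
    R=np.array(c["R"]);t=np.array(c["t"]); return -R.T@t, R.T@np.array([u[0],u[1],1])
def onz(c,p,z):
    o,d=ray(c,p); return o+d*(z-o[2])/d[2]
def proj(c,X):
    f=240/np.tan(np.radians(c["fovy"]/2)); K=np.array([[f,0,c["cx"]],[0,f,c["cy"]],[0,0,1.]])
    return cv2.projectPoints(np.array(X,float).reshape(-1,3),cv2.Rodrigues(np.array(c["R"]))[0],np.array(c["t"],float),K,np.array(c["dist"],float))[0][:,0]
E
python3 - <<'E'
from h import *
print(bot.nose_length, bot.get_obs())
for n in("top","side"):
    c=bot.camera(n); cv2.imwrite(f"pics/{n}0.png",c["img"][:,:,::-1])
    print(n, -np.array(c["R"]).T@np.array(c["t"]))
    for th,z in (("rim_centre",.03),("housing",0),("primer_bottle",0),("masking_tape",0),("spring_clamp_2",0),("glue_tube_1",0),("fuse_carton",0),("terminal_strip",0)):
        r=bot.landmark_of(th,c)
        for d in r[:2]: print(th,np.round(d["score"],2),np.round(d["point"]),onz(c,d["point"],z).round(3))
E
```

```text
0.008 {'time': 0.0, 'q': array([-7.16774069e+01,  5.01120684e+00,  1.00351582e+01,  9.51018156e+01,
       -8.44903938e-04,  9.00007095e+01]), 'qd': array([-0.06534195,  0.14717676, -0.15533537, -0.00532805,  0.11762605,
       -0.04996976]), 'joint_efforts': array([-2.67848518e-03, -5.20384884e+01,  4.64808691e+01,  1.61499978e-02,
       -2.44479625e-04, -2.58900161e-05]), 'ee_pos': array([ 0.17282523, -0.52189782,  0.23858837]), 'tcp_rot': array([-1.79922136e+02,  8.45867396e-04,  1.83218847e+01]), 'wrist_force': array([0.88569523, 0.16342748, 0.0568591 ]), 'torque': array([-0.04699537, -0.01707806, -0.04222358]), 'grasp_force': 0.0, 'opening': 0.08569741424666122}
top [0.36368331 0.05019229 1.36147716]
rim_centre 0.74 [337. 272.] [ 0.508 -0.008  0.03 ]
housing 0.92 [340. 277.] [ 0.498 -0.015  0.   ]
primer_bottle 0.65 [244. 285.] [0.481 0.203 0.   ]
masking_tape 0.66 [427. 264.] [ 0.527 -0.214  0.   ]
spring_clamp_2 0.47 [287. 199.] [0.681 0.105 0.   ]
glue_tube_1 0.67 [359. 187.] [ 0.708 -0.061  0.   ]
fuse_carton 0.64 [416. 212.] [ 0.65  -0.193  0.   ]
terminal_strip 0.64 [245. 233.] [0.602 0.202 0.   ]
side [0.18436385 0.62626266 0.56971172]
rim_centre 0.9 [373. 272.] [ 0.5   -0.012  0.03 ]
rim_centre 0.17 [370. 282.] [0.49  0.016 0.03 ]
housing 0.88 [371. 283.] [ 0.504 -0.015  0.   ]
primer_bottle 0.88 [312. 360.] [0.488 0.198 0.   ]
masking_tape 0.61 [410. 231.] [ 0.521 -0.214  0.   ]
spring_clamp_2 0.62 [253. 283.] [0.683 0.105 0.   ]
glue_tube_1 0.55 [296. 235.] [ 0.711 -0.069  0.   ]
fuse_carton 0.78 [354. 216.] [ 0.65  -0.203  0.   ]
fuse_carton 0.59 [294. 237.] [ 0.711 -0.06   0.   ]
terminal_strip 0.86 [254. 332.] [0.599 0.201 0.   ]
```

View pics/top0.png

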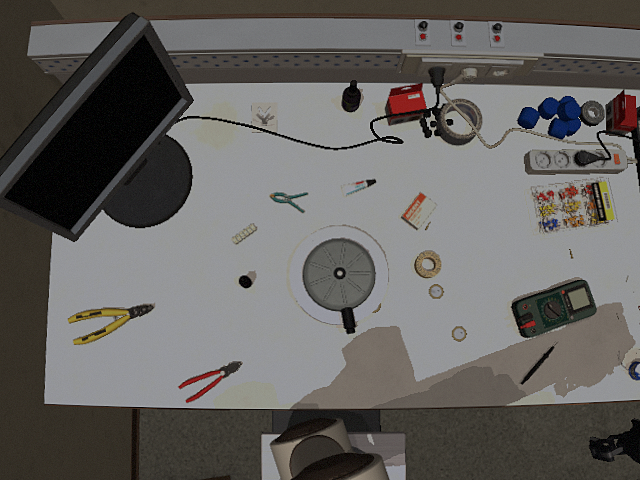

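View pics/side0.png

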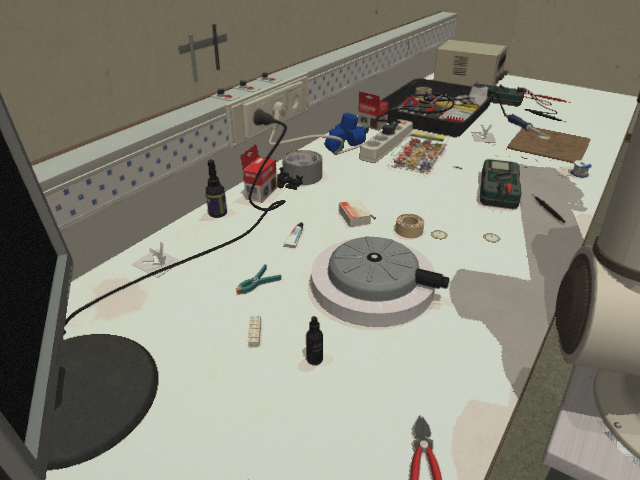

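The top view shows the housing at about (339,272) with its gland tip at (349,331). The far side is clear, with the clamp near (290,201) and the tube near (359,187). I'll refine the centre and the gland axis next.

```bash
cat > m.py <<'E'
from h import *
from scipy.optimize import least_squares
C={n:bot.camera(n) for n in("top","side")}
def dark(c,box,th):
    x0,y0,x1,y1=box; g=c["img"][y0:y1,x0:x1].max(2); ys,xs=np.where(g<th); return np.c_[xs+x0,ys+y0]
a=dark(C["top"],(330,262,350,282),45); b=dark(C["side"],(362,247,386,267),45)
print(len(a),len(b))
pa,pb=a.mean(0),b.mean(0); print(pa,pb)
s=least_squares(lambda X:np.r_[proj(C["top"],X)[0]-pa,proj(C["side"],X)[0]-pb],[.5,-.01,.064]); print("pin",s.x,s.cost, onz(C["top"],pa,.064),onz(C["side"],pb,.064))
g=dark(C["top"],(335,317,365,340),60); W=np.array([onz(C["top"],p,.035) for p in g]); print("gland",len(g),W.mean(0),W.min(0),W.max(0))
ctr=(onz(C["top"],pa,.064)+onz(C["side"],pb,.064))[:2]/2
d=ctr-W.mean(0)[:2]; print("ctr",ctr,"axis",np.degrees(np.arctan2(d[1],d[0])))
t=np.linspace(0,2*np.pi,200)
out=[]
for n,(x0,y0,x1,y1) in {"top":(270,170,390,350),"side":(230,200,460,340)}.items():
    im=C[n]["img"][:,:,::-1].copy(); k=5 if n=="top" else 3
    cr=cv2.resize(im[y0:y1,x0:x1],None,fx=3,fy=3,interpolation=cv2.INTER_CUBIC)
    for r,z,col in((.11,.03,(0,0,255)),(.081,.061,(0,255,0))):
        P=proj(C[n],np.c_[ctr[0]+r*np.cos(t),ctr[1]+r*np.sin(t),0*t+z])
        cv2.polylines(cr,[((P-[x0,y0]+.5)*3).astype(np.int32)],True,col,1)
    cv2.imwrite(f"pics/{n}1.png",cr); out.append(cv2.copyMakeBorder(cr,0,max(0,540-cr.shape[0]),0,0,cv2.BORDER_CONSTANT))
a=np.hstack(out); cv2.imwrite("pics/both.png",cv2.resize(a,(800,int(a.shape[0]*800/a.shape[1]))))
E
python3 m.py
```

```text
78 63
[339.24358974 272.97435897] [374.06349206 257.20634921]
pin [ 0.50062531 -0.01149073  0.06189697] 0.27351130821389297 [ 0.50155706 -0.01090681  0.064     ] [ 0.49854535 -0.00908464  0.064     ]
gland 172 [ 0.39188407 -0.03275456  0.035     ] [ 0.37278645 -0.04582386  0.035     ] [ 0.40769163 -0.01961242  0.035     ]
ctr [ 0.5000512  -0.00999572] axis 11.881968775148042
```

View pics/both.png

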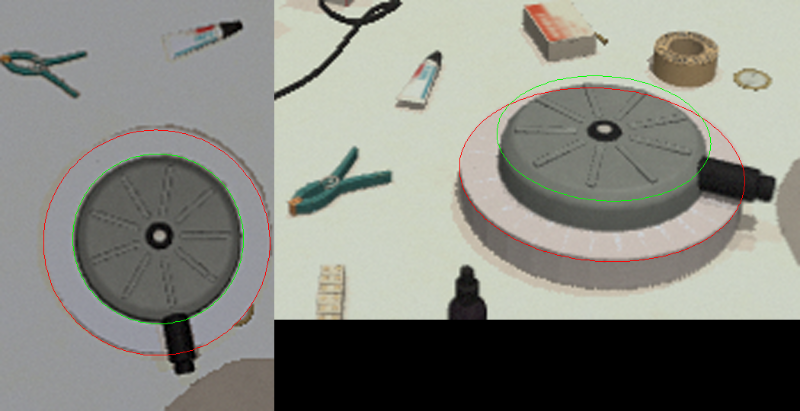

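The overlay fits the cover and rim in both views. That puts the centre at (0.501,-0.011), the axis at about 12°, and the groove between -28° and 52°. I'll probe at r=99 mm with the tool's x axis along the radius, starting by moving across with the fingers closing.

```bash
python3 -m inch '[[3,3.5,0,10],[6.5,7.5,0,20],[10,11.5,0,30],[13.5,15.5,0,40],[17,19.5,0,50],[20.5,23.5,0,60],[24,27.5,0,70],[27.5,31.5,0,80]]' 0 30
python3 - <<'E'
from h import *
o=bot.get_obs();print(o["q"].round(1),o["opening"])
ax=11.9
for p in(-21,-8,5,18,31,44):
    r=np.radians(p); print(p,.501+.099*np.cos(r),-.011+.099*np.sin(r))
E
```

```text
time: 2.0
ee_pos: [0.4489, -0.2056, 0.2395]
tcp_rot: [180.0, 0.0, 98.7]
wrist_force: [0.3, -0.2, 0.0]
opening: 0.0002
grasp_force: 0.0
[-24.6  -2.8   2.2  95.   -0.   56.7] 0.00017204082287768097
-21 0.593424462223223 -0.046478427004984724
-8 0.5990365388054155 -0.02477813699504648
5 0.5996232751110828 -0.00237158146798184
18 0.5951545951132202 0.019592682443119794
31 0.5858595627695091 0.03998876941609536
44 0.5722146402335264 0.05777117867544074
```

```bash
python3 -m inch '[[3.6,4,-2,10],[7.2,8,-4,20],[10.9,12,-6,30],[14.5,16.1,-8,40],[14.5,16.1,-12,50],[14.5,16.1,-16,60.5],[14.5,16.1,-18.5,60.5],[14.5,16.1,-18.5,60.5]]'
```

```text
time: 3.0
ee_pos: [0.5916, -0.0459, 0.0523]
tcp_rot: [-179.9, -0.2, 158.8]
wrist_force: [0.9, -0.2, 0.4]
opening: -0.0004
grasp_force: 0.0
```

```bash
python3 -m inch '[[0.1,0,-0.6,0],[0.1,0,-1.1,0],[0.1,0,-1.3,0],[0.1,0,-1.4,0],[0.1,0,-1.5,0],[0.1,0,-1.6,0],[0.1,0,-1.7,0],[0.1,0,-1.7,0]]'
```

```text
time: 4.0
ee_pos: [0.594, -0.0461, 0.0381]
tcp_rot: [180.0, 0.0, 158.8]
wrist_force: [-2.8, 0.4, 6.1]
opening: -0.0001
grasp_force: 2.9
```

That's firm rim: 6 N at z=0.038, as expected. Next probe at -8°.

```bash
python3 -m inch '[[0,0,0.5,0],[0.2,0.7,0.6,4],[0.5,2.2,0.6,13],[0.5,2.2,0.4,13],[0.5,2.2,0.2,13],[0.5,2.2,0,13],[0.5,2.2,-0.1,13],[0.5,2.2,-0.1,13]]'
```

```text
time: 5.0
ee_pos: [0.5988, -0.0245, 0.0381]
tcp_rot: [180.0, 0.1, 171.7]
wrist_force: [-6.5, 0.6, 14.3]
opening: 0.0005
grasp_force: 7.1
```

Rim again. Next is 5°.

```bash
python3 -m inch '[[0,0,0.5,0],[0,0.7,0.6,4],[0,2.2,0.6,13],[0,2.2,0.4,13],[0,2.2,0.2,13],[0,2.2,0.1,13],[0,2.2,0,13],[0,2.2,0,13]]'
```

```text
time: 6.0
ee_pos: [0.599, -0.0026, 0.0377]
tcp_rot: [-180.0, 0.1, -175.4]
wrist_force: [-6.0, 0.5, 11.0]
opening: -0.0
grasp_force: 5.9
```

```bash
python3 -m inch '[[0,0,0.5,0],[-0.1,0.7,0.6,4],[-0.4,2.2,0.6,13],[-0.4,2.2,0.4,13],[-0.4,2.2,0.2,13],[-0.4,2.2,0.1,13],[-0.4,2.2,0,13],[-0.4,2.2,0,13]]'
```

```text
time: 7.0
ee_pos: [0.5949, 0.0196, 0.0363]
tcp_rot: [-180.0, -0.0, -162.2]
wrist_force: [0.5, -0.8, 1.4]
opening: -0.0001
grasp_force: 0.5
```

It sinks at 18° (1.4 N at z=0.0363). Probing 25° will help centre the finger.

```bash
python3 -m inch '[[0,0,0.5,0],[-0.2,0.6,0.6,4],[-0.4,1.1,0.6,7],[-0.4,1.1,0.4,7],[-0.4,1.1,0.2,7],[-0.4,1.1,0.1,7],[-0.4,1.1,0,7],[-0.4,1.1,0,7]]'
```

```text
time: 8.0
ee_pos: [0.591, 0.0308, 0.0363]
tcp_rot: [-180.0, 0.0, -155.2]
wrist_force: [0.1, 0.0, 0.2]
opening: -0.0
grasp_force: 0.5
```

Both sink, so the centre is about 21.5°. I'll press there.

```bash
python3 -m inch '[[0,0,0.5,0],[0.1,-0.3,0.5,-2],[0.2,-0.5,0.3,-3.5],[0.2,-0.5,0,-3.5],[0.2,-0.5,-0.3,-3.5],[0.2,-0.5,-0.6,-3.5],[0.2,-0.5,-0.9,-3.5],[0.2,-0.5,-0.9,-3.5]]'
```

```text
time: 9.0
ee_pos: [0.5929, 0.0258, 0.0273]
tcp_rot: [-180.0, 0.0, -158.7]
wrist_force: [0.5, -1.6, 1.7]
opening: -0.0
grasp_force: 0.9
```

```bash
python3 -m inch '[[0,0,-0.1,0],[0,0,-0.3,0],[0,0,-0.5,0],[0,0,-0.7,0],[0,0,-0.8,0],[0,0,-0.9,0],[0,0,-0.95,0],[0,0,-0.95,0]]'
```

```text
time: 10.0
ee_pos: [0.5932, 0.0259, 0.0192]
tcp_rot: [-180.0, 0.1, -158.7]
wrist_force: [-3.8, -0.4, 12.7]
opening: -0.0004
grasp_force: 6.3
```

```bash
python3 -m inch '[[0,0,-0.05,0],[0,0,-0.1,0],[0,0,-0.15,0],[0,0,-0.15,0],[0,0,-0.15,0],[0,0,-0.15,0],[0,0,-0.15,0],[0,0,-0.15,0]]'
```

```text
time: 11.0
ee_pos: [0.5933, 0.0259, 0.0187]
tcp_rot: [-180.0, 0.1, -158.7]
wrist_force: [-6.9, -2.9, 19.5]
opening: -0.0003
grasp_force: 9.8
```

The force rose to 19.5 N with almost no travel, so the catch is on its stop. Now I'll withdraw straight up and back away.

```bash
python3 -m inch '[[0,0,0.5,0],[0,0,1.5,0],[0,0,3,0],[0,0,6,0],[0,0,10,0],[0,0,14,0],[0,0,18,0],[0,0,20,0]]' && python3 -m inch '[[-2,-4,0,0],[-4,-8,0,0],[-7,-12,0,0],[-10,-16,0,0],[-13,-20,0,0],[-16,-24,0,0],[-19,-28,0,0],[-19,-28,0,0]]'
python3 - <<'E'
from h import *
out=[]
for n,(x0,y0,x1,y1) in {"top":(230,170,450,350),"side":(230,200,450,380)}.items():
    c=bot.camera(n); out.append(cv2.resize(c["img"][y0:y1,x0:x1,::-1],(396,324),interpolation=cv2.INTER_CUBIC))
    cc=c["img"]
    for th in("primer_bottle","masking_tape","spring_clamp_2","glue_tube_1","fuse_carton","terminal_strip"):
        r=bot.landmark_of(th,c)
        if r: print(n,th,onz(c,r[0]["point"],0).round(3))
cv2.imwrite("pics/end.png",np.hstack(out))
E
```

```text
time: 12.0
ee_pos: [0.5932, 0.026, 0.2195]
tcp_rot: [-180.0, 0.2, -158.7]
wrist_force: [0.8, -0.6, 0.1]
opening: -0.0001
grasp_force: 0.0
time: 13.0
ee_pos: [0.4012, -0.256, 0.2171]
tcp_rot: [-180.0, 0.0, -158.9]
wrist_force: [0.5, 0.1, 0.4]
opening: -0.0002
grasp_force: 0.0
top primer_bottle [0.478 0.203 0.   ]
top masking_tape [ 0.524 -0.212  0.   ]
top spring_clamp_2 [ 0.709 -0.056  0.   ]
top glue_tube_1 [ 0.706 -0.06   0.   ]
top fuse_carton [ 0.652 -0.195  0.   ]
top terminal_strip [0.603 0.209 0.   ]
side primer_bottle [0.48  0.201 0.   ]
side masking_tape [ 0.517 -0.222  0.   ]
side spring_clamp_2 [0.679 0.108 0.   ]
side glue_tube_1 [ 0.711 -0.062  0.   ]
side fuse_carton [ 0.647 -0.2    0.   ]
side terminal_strip [0.602 0.197 0.   ]
```

View pics/end.png

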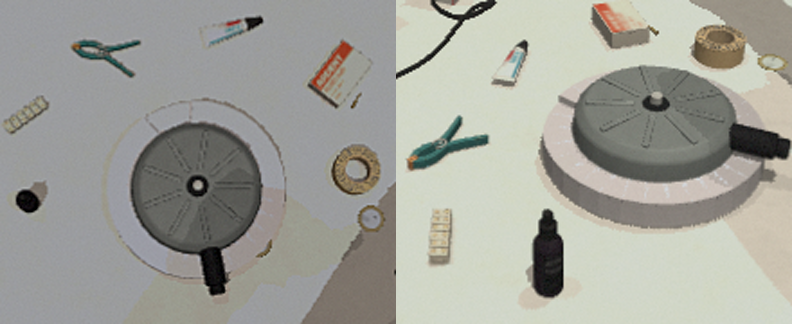

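The side view shows the pin standing up at about (655,97), the shutter sits in its groove at about (170,115) in the top view, and the loose things haven't moved.

```bash
python3 -c "from workcell import bot; print(bot.job_done())"
```

```text
the job is handed in; nothing more can be done
None
```

The cover is unlocked: I found the groove about 10° left of the housing's +x axis and pressed the catch to its stop; afterwards the pin stayed up, the loose things hadn't moved, and I withdrew the hand and handed the job in.

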